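Open the jam jar in the one-handed jar clamp

TASK

Open the jam jar with the red lid: stand it upright on the seat of the jar clamp, swing the orange-handled lever all the way down so that the jaws brace the jar, then twist the tight lid anticlockwise only until its thread lets go, well under half a turn, and lift it straight up. Finish while still holding the lid level over the jar's mouth, a centimetre or two clear of the rim, with the jar still clamped; do not put the lid down or let go of it, and leave the other jars and things on the counter where they stand.

Things in the scene. Friction and masses are not known exactly. Their poses are not given: they have to be found in the camera images.
- jar: Round glass jam jar, dark red jam, paper label with a dark red stripe, 400 g. Body 64 mm across up to 70 mm high, sloping shoulder to 83 mm, then a neck; rim at 100 mm. Origin: centre of its underside, z up its axis. At the start it stands on the counter, lid on tight, at a random turn; it may be carried by its lid.
- lid: Red metal twist-off lid of the jam jar, 60 mm across, 16 mm high, 90 g. Origin: centre of its lower edge, z up through its top. On tight, its lower edge is 89.5 mm above the jar's underside (top at 105.5 mm) and its x axis lies along the jar's; the jar's shoulder begins 6 mm below the lower edge.
- jar_rim (a point): Centre of the jar's rim, 100 mm above its underside. Below it are three short threads over the lid's three lugs; a sprung seal in the lid presses them together, so the lid takes 0.3 to 0.5 N m to turn. It turns anticlockwise seen from above, rises 1.5 mm, is free to lift after about 0.9 rad and meets the next threads after 1.75 rad.
- clamp_seat (a point): Centre of the jar clamp's seat, where the jar's underside belongs, on the top of its pale blue board (150 x 256 mm, fixed, at a random place and turn), 15 mm above the counter. Jaws close along y: fixed V jaw at +y, sliding V jaw and lever at -y; jaw tops 62 mm above the counter. Open, a centred jar has 5 mm to spare to each jaw in y, 8 mm in x; closing pushes it 5 mm in +y, home.
- clamp_lever (a joint): Lever of the clamp, rad: 0 = up (handle about 70 degrees above level), 1.2 = fully down (level) and jaws tight. Stays where it is left; along its arc the handle takes 4 to 7 N.
- lever_tip (a point): Middle of the lever's orange cross handle, a bar 20 mm thick and 44 mm long along the clamp's x. It swings about the lever_pivot on a radius of 105 mm, outward and down (in the clamp's -y, from about 160 mm to 65 mm above the counter).
- lever_pivot (a point): Centre of the lever's pivot, 63 mm above the counter, 116 mm from the seat's centre in the clamp's -y; its axis lies along the clamp's x.
- jaw: The sliding V jaw with black rubber faces on the -y side of the seat, sprung (about 20 N on the jar when the lever is fully down). Origin: on the counter below the seat's centre while the lever is up.
- honey_jar: Closed jar of the same size and shape with a yellow lid, to be left alone. Origin: centre of its underside; top 105.5 mm.
- pesto_jar: Closed jar of the same size and shape with a green lid, to be left alone. Origin: centre of its underside; top 105.5 mm.
- tomato_tin: Tin with a red label, 74 mm across, 105 mm high, to be left alone. Origin: centre of its underside.
- shaker_salt: Shaker with white contents and a red cap, 42 mm across, 82 mm high, to be left alone. Origin: centre of its underside.
- shaker_chilli: Shaker with brown-red contents and a red cap, 42 mm across, 82 mm high, to be left alone. Origin: centre of its underside.
- mug: Blue mug, 80 mm across, 90 mm high, to be left alone. Origin: centre of its underside.
Not all that is in view belongs to the job. There is more than one size of the lid; the one meant has the size given above.

How it is judged:
By the outcome, as a careful person would: the job done as asked, in the order asked, and still so for the second after the job is handed in, while the arm keeps its last pose, push and grip.
It also fails if it takes over 72 s, if anything falls off the work surface, if the arm or the gripper's body presses on something with over 40 N, if the wrist force passes 120 N, or if a joint passes its speed limit or range.

ROBOT

A 6-joint arm with a two-finger parallel gripper is mounted at the origin on the work surface. World frame = base frame: x ahead of the robot, y to its left, z up, the work surface at z = 0. Lengths are in m, angles in rad, forces in N, time in s.
With the tool pointing down it reaches from about 0.225 to 0.875 m from the base axis. Payload 3.4 kg.
Tool frame: the origin (TCP) lies at the very end of the fingers, on their centre line; the grasp point (between the pads) lies 19 mm behind it; z points along the fingers, y is the line along which they close (so a half turn about z gives the same grasp; the last joint's range is limited). The gripper opens to 85 mm and grips with 20 to 120 N. Pads are 22 mm wide; open, the fingers measure 114 mm over their backs; the gripper's body (76 mm by 85 mm) begins 54 mm behind the grasp point. The pads swing forward as they close: fully open they stand 13 mm farther back than shut.
Start: joints at [1.164, 0.276, 1.505, -0, 1.361, -0.121], TCP at [0.162, 0.552, 0.231] pointing down, gripper open.
Joint ranges: [-2.89, 2.89], [-0.75, 2.08], [0.22, 2.7], [-1.18, 4.32], [0.11, 2.71], [-2.7, 2.7]. Speed limits (rad/s): [2.57, 2.57, 3.14, 3.14, 3.14, 3.14].

INTERFACE

Orientations are given as a unit quaternion [w, x, y, z].
In Python, from rig import manip, eyes gives the robot as it stands.
- The arm moves only by the tool servo_tool, never from a script. Its argument "series" is text: rows parted by semicolons, each of 7 numbers parted by spaces: the shift along the tool's x, y, z in m, then the turn, a rotation vector about the tool's x, y, z in degrees, then the closure, from 0 (fully open) to 1 (shut). In form: dx dy dz ax ay az fingers; .... A call has 1 to 5 rows; each row is the pose to reach, as a shift and turn from the pose commanded when the call began, along the tool's axes at that moment; what a row does not reach only later rows make up. A row lasts 1/10 s, in which the tool goes at most 50 mm and 8.59 degrees, less where a joint would pass 70% of its speed; a pose out of reach is approached as far as the arm can. A call with a gripper value outside its range is refused whole. The fingers move at their own pace and stop on an object; "squeeze" is the grip in N (left out, the last holds). Time passes only in rows, so rows that repeat a pose let the fingers close. It gives the time, the measured TCP pose, the force, the opening and the grip force at its end, in the units of the state.
- manip.get_state(): the state, without advancing time (a new reading comes with each control period).
- eyes.get_image(name): name is "side" or "top"; returns the picture (384x512x3 uint8, red, green, blue); there is no depth.
- eyes.camera_info(name): a dict with "fx", "fy", "cx", "cy" (pixels), "eye" and "orientation" of the camera in the world. Camera axes: x right, y down, z forward; pixel columns grow to the right and rows downward; lengths in m; the calibration is good to about 2 mm. A picture is of the moment at which its call begins. camera_info takes no time and is no camera call.
- manip.sign_off(): hands the job in; it is judged then, once.
The state is a dict: "clock": time; "qpos": joint angles; "qd": joint speeds; "effort": joint torques, N m; "position": TCP position; "ee_rot": TCP orientation; "contact_force": force on the tool from outside, world axes, zero at the start; "moment": the same for the moment, N m; "width": finger opening in m; "gripper_force": force on a finger pad.
Only numpy, scipy, OpenCV 4.12 (cv2) and the standard library are available. Lean on these libraries where they do the work, as an engineer would, in place of code of your own. Each camera call takes 0.05 s, during which the arm holds its last target. There are 200 camera calls.

## Working session

There is one attempt and no reset: what is moved stays moved. The work goes in short steps, Python scripts to look and compute and a tool call to move; the robot and the scene stay as the last step left them, time stands still between calls to the robot, and variables do not carry over. Pictures are saved under pics/ and viewed, at most 10 in all, crops included, and the job is handed in when it is done.

Besides the shell and the picture viewer there is one more tool, called after "Request:" as name(argument=value, ...) on one line, values as JSON. servo_tool: Moves the arm, as the interface text tells. Its arguments: {"type":"object","properties":{"series":{"type":"string"},"squeeze":{"type":"number"}},"required":["series"]}

```bash
mkdir -p pics
cat > h.py <<'E'
import numpy as np, cv2
from scipy.spatial.transform import Rotation as R
from rig import manip, eyes
def rot(q): return R.from_quat([q[1],q[2],q[3],q[0]])
def camR(c):
    o=np.array(c["orientation"]); return R.from_matrix(o).as_matrix() if o.shape==(3,3) else rot(o).as_matrix()
def px2z(name,u,v,z):
    c=eyes.camera_info(name); d=camR(c)@[(u-c["cx"])/c["fx"],(v-c["cy"])/c["fy"],1]
    e=np.array(c["eye"]); return e+d*(z-e[2])/d[2]
def proj(name,p):
    c=eyes.camera_info(name); q=camR(c).T@(np.array(p)-c["eye"]); return c["fx"]*q[0]/q[2]+c["cx"],c["fy"]*q[1]/q[2]+c["cy"]
def save(name,f,crop=None,s=1):
    im=eyes.get_image(name)
    if crop: im=im[crop[1]:crop[3],crop[0]:crop[2]]
    im=cv2.resize(im,None,fx=s,fy=s,interpolation=cv2.INTER_CUBIC); cv2.imwrite("pics/"+f,im[:,:,::-1])
E
python3 - <<'E'
from h import *
save("top","t0.png",s=1.5);save("side","s0.png",s=1.5)
for n in("top","side"): print(eyes.camera_info(n))
print(manip.get_state())
E
```

```text
{'fx': 426.7075998117627, 'fy': 426.7075998117627, 'cx': 260.54715448168486, 'cy': 197.63293032352414, 'eye': array([0.44476745, 0.03471472, 1.05378669]), 'orientation': array([-0.05024976,  0.7117366 , -0.69973726,  0.03568966])}
{'fx': 494.4082692118384, 'fy': 494.4082692118384, 'cx': 256.9262785246535, 'cy': 198.79187276693304, 'eye': array([0.3154568 , 0.96349451, 0.81674153]), 'orientation': array([ 0.06851631, -0.11791313,  0.88444268, -0.446277  ])}
{'clock': 0.1, 'qpos': array([ 1.16400979e+00,  2.76550511e-01,  1.50598911e+00,  1.33574370e-05,
        1.36070585e+00, -1.21046648e-01]), 'qd': array([ 7.39062913e-04, -2.00575294e-03, -2.58171924e-03,  7.81166435e-04,
       -6.17338975e-04, -4.87216055e-05]), 'effort': array([ 1.35675160e-03, -4.17699695e+01, -2.46407640e+01, -3.62599610e-05,
        5.88985509e-03,  5.69279834e-06]), 'position': array([0.16191626, 0.55125129, 0.23052246]), 'ee_rot': array([-2.21883838e-04,  1.42385737e-01,  9.89810901e-01, -7.96088866e-04]), 'contact_force': array([ 0.21217881, -0.48028741,  0.07281729]), 'moment': array([ 0.02704352, -0.01622137,  0.02878484]), 'gripper_force': 0.0, 'width': 0.08537841915964751}
```

View pics/t0.png

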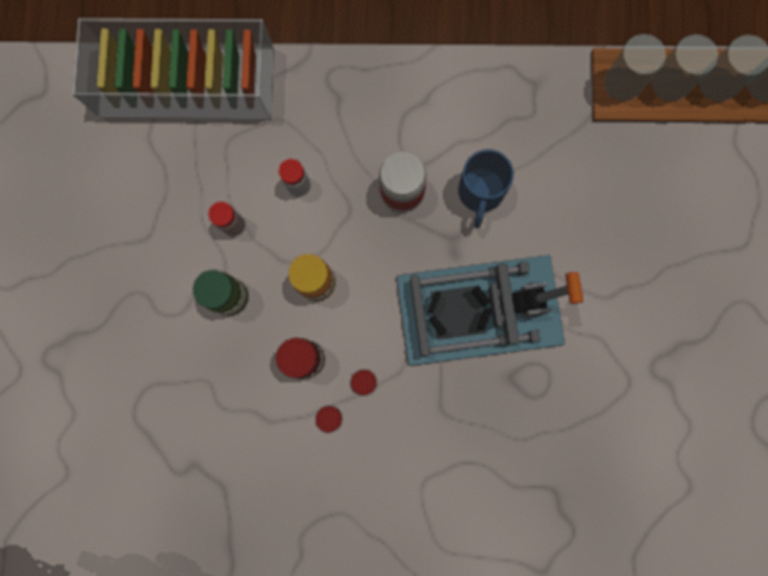

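View pics/s0.png

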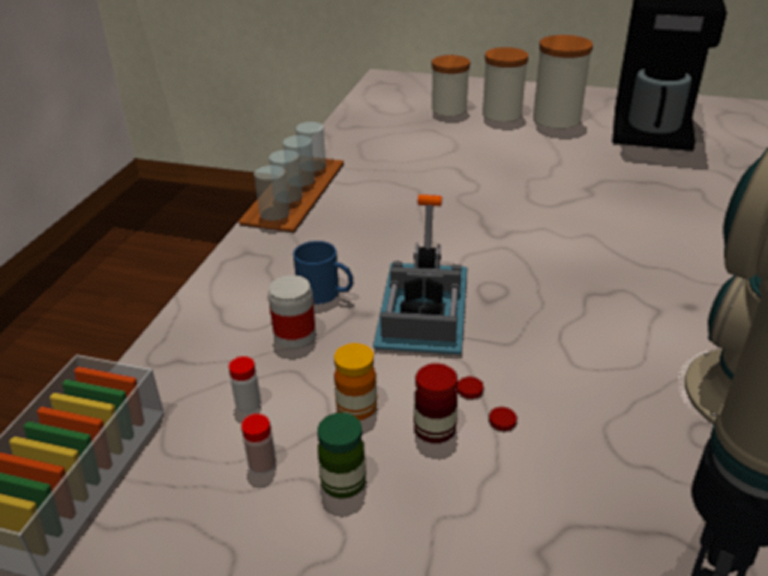

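Top picture: the candidates for the red lid are the jar at (297,358), loose discs at (363,382) and (328,419), shaker caps at (291,172) and (222,214), all in enlarged pixels (1.5x). The jar at (297,358) fits, at about 64 mm across and with dark jam. The discs are about 43 mm, and the caps sit on 42 mm shakers. I'll confirm this in a crop that also shows the clamp.

Run:
```python
from h import *
save("top","t1.png",(170,160,400,260),3.4)
im=cv2.cvtColor(eyes.get_image("top"),cv2.COLOR_RGB2HSV)
m=(((im[:,:,0]<8)|(im[:,:,0]>172))&(im[:,:,1]>150)&(im[:,:,2]>60)).astype('u1')
n,l,st,ce=cv2.connectedComponentsWithStats(m)
for i in range(1,n):
    if st[i,4]>60: print("red",st[i],ce[i],px2z("top",*ce[i],.1055))
m=((im[:,:,0]>90)&(im[:,:,0]<110)&(im[:,:,1]>70)).astype('u1')
m[:160]=0
cs,_=cv2.findContours(m,0,2); c=np.vstack([x for x in cs if cv2.contourArea(x)>30])
r=cv2.minAreaRect(c);print(r,cv2.boxPoints(r))
P=[px2z("top",*p,.015)for p in cv2.boxPoints(r)]
print(np.round(P,4),np.mean(P,0),[np.linalg.norm(P[i]-P[i-1])for i in range(4)])
```

```text
red [186 107  16  15 191] [193.79581152 114.02617801] [0.75191722 0.21251196 0.1055    ]
red [140 135  16  16 202] [147.2970297  142.54455446] [0.68334569 0.31671738 0.1055    ]
red [184 226  27  25 536] [197.38619403 238.16231343] [0.46766148 0.1939157  0.1055    ]
red [235 247  15  16 189] [241.8994709  254.54497354] [0.43343897 0.09416302 0.1055    ]
red [211 272  16  16 198] [218.61616162 278.94444444] [0.37948452 0.14400824 0.1055    ]
((319.9344787597656, 206.50872802734375), (58.74676513671875, 102.82337188720703), 82.40535736083984) [[265.0917  184.18776]
 [367.0131  170.59825]
 [374.77725 228.8297 ]
 [272.85587 242.4192 ]]
[[ 0.6051  0.0467  0.015 ]
 [ 0.6427 -0.2034  0.015 ]
 [ 0.4999 -0.2204  0.015 ]
 [ 0.4628  0.0255  0.015 ]] [ 0.55262663 -0.08788565  0.015     ] [np.float64(0.1438213417484545), np.float64(0.25294117830693014), np.float64(0.14377644270992793), np.float64(0.24868609864878552)]
```

View pics/t1.png

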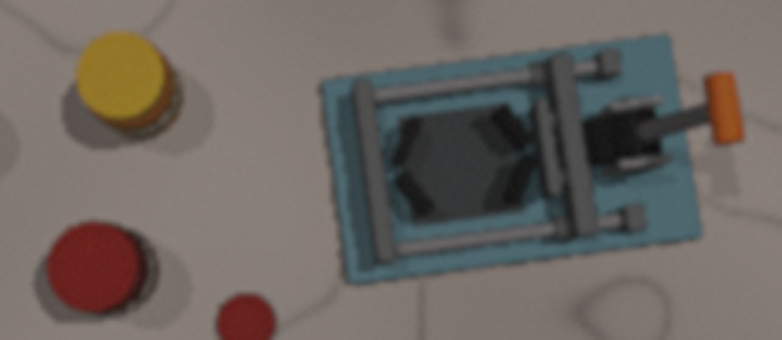

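Run:
```python
from h import *
f=lambda x,y:((x+.5)/3.4-.5+170,(y+.5)/3.4-.5+160)
C=[px2z("top",*f(*p),.015)for p in[(321,82),(668,36),(702,236),(349,283)]]
TL,TR,BR,BL=C
print(np.round(C,4),np.linalg.norm(TR-TL),np.linalg.norm(BR-BL),np.linalg.norm(BL-TL),np.linalg.norm(BR-TR))
y=(TL-TR)/np.linalg.norm(TL-TR)+(BL-BR)/np.linalg.norm(BL-BR);a=np.arctan2(y[1],y[0])
xs=(TR+TL-BR-BL);
for s in(1,): print("y dir",np.degrees(a),"from x sides",np.degrees(np.arctan2(xs[1],xs[0]))+90)
yd=np.array([np.cos(a),np.sin(a),0]);print("centre",np.mean(C,0))
tip=px2z("top",*f(724,108),.167);print("tip",tip,"seat",tip+.152*yd)
for e in[(363,80),(385,262),(555,55),(585,238)]: print("bar",e,(px2z("top",*f(*e),.062)-np.mean(C,0))@yd)
print("lid in side",proj("side",[.4677,.1939,.1055]), "want", 436/1.5)
im=cv2.cvtColor(eyes.get_image("side"),cv2.COLOR_RGB2HSV)
m=(((im[:,:,0]<9)|(im[:,:,0]>172))&(im[:,:,1]>150)&(im[:,:,2]>40)).astype('u1');m[:235]=0;m[300:]=0;m[:,:272]=0;m[:,305]=0
n,l,st,ce=cv2.connectedComponentsWithStats(m);print(st,ce)
save("side","s1.png",(240,120,320,300),3.3)
```

```text
[[ 0.6061  0.0493  0.015 ]
 [ 0.6436 -0.2012  0.015 ]
 [ 0.4994 -0.2236  0.015 ]
 [ 0.4617  0.0269  0.015 ]] 0.25329549124860645 0.25329031168850913 0.14613411011890778 0.1458699526575594
y dir 98.53717350539614 from x sides 98.82391654326335
centre [ 0.55268983 -0.08716863  0.015     ]
tip [ 0.57009983 -0.20036979  0.167     ] seat [ 0.54753527 -0.05005398  0.167     ]
bar (363, 80) 0.09848905721029486
bar (385, 262) 0.1005637190377799
bar (555, 55) -0.03525628044264344
bar (585, 238) -0.03638669627531653
lid in side (np.float64(290.9660494642372), np.float64(250.0133338781561)) want 290.6666666666667
[[     0      0    512    384 195478]
 [   277    243     28     30    707]
 [   306    251     16     15    194]
 [   326    272     18     15    225]
 [   290    278      1      1      1]
 [   289    292      3      1      3]] [[255.22408148 191.09375991]
 [290.53041018 257.21499293]
 [313.35051546 258.03608247]
 [334.64888889 278.85333333]
 [290.         278.        ]
 [290.         292.        ]]
```

View pics/s1.png

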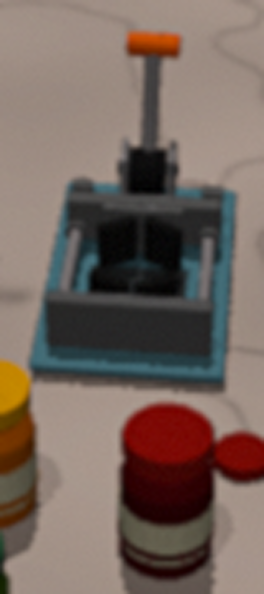

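Side crop: the jam jar's lid is at crop (168,434), which matches the projected lid position to under 1 px. The jar's stripe and label are visible, and the lever is up with its handle at crop (154,44). The seat estimated from the handle (0.5475,-0.050) agrees with the board axis. The clamp's +y yaw is 98.7°.

Next I'll fly above the jar, turning so that tool x = clamp +y.

Request:
servo_tool(series="-0.04 -0.026 0 0 0 6.5 0; -0.08 -0.052 0 0 0 13 0; -0.12 -0.078 0 0 0 19.5 0; -0.16 -0.104 0 0 0 26 0; -0.197 -0.128 0 0 0 32.5 0", squeeze=50)

```text
clock: 0.8
position: [0.316, 0.3717, 0.2315]
ee_rot: [0.0, 0.416, 0.909, 0.0]
contact_force: [0.8, 0.9, -0.9]
width: 0.0855
gripper_force: 0.0
```

Request:
servo_tool(series="-0.047 0 0 0 0 6.5 0; -0.094 -0.001 0 0 0 13 0; -0.141 -0.001 0 0 0 19.5 0; -0.188 -0.002 0 0 0 26 0; -0.235 -0.002 0 0 0 32.4 0")

```text
clock: 1.3
position: [0.469, 0.1933, 0.2315]
ee_rot: [0.0, 0.653, 0.757, 0.0]
contact_force: [0.7, 0.4, 0.8]
width: 0.0853
gripper_force: 0.0
```

```bash
cat >> h.py <<'E'
S=np.array([.5475,-.0502,.015]); YAW=np.radians(98.7)
def need(p,yaw=YAW,tilt=0):
    "shift and turn in tool axes to TCP p; tool x yawed, tool z tilted toward clamp -y by tilt deg"
    s=manip.get_state(); r=rot(s["ee_rot"])
    T=np.column_stack([[np.cos(yaw),np.sin(yaw),0],[np.sin(yaw),-np.cos(yaw),0],[0,0,-1]])
    T=R.from_matrix(T)*R.from_euler("y",-tilt,degrees=True)
    return np.round(r.inv().apply(np.array(p)-s["position"])*1e3,1),np.round((r.inv()*T).as_rotvec(degrees=True),1)
E
python3 - <<'E'
from h import *
import time
s=manip.get_state();print(s["clock"],s["position"],s["qpos"],s["width"]);print(need([.4677,.1939,.13]))
c=S+[0,0,.03]; print(px2z("top",(465.5)/3.4-.5+170,(162.5)/3.4-.5+160,.04))
E
```

```text
1.3 [0.46901313 0.19333587 0.23149915] [2.53563256e-01 1.73282113e-01 1.64336207e+00 2.81985288e-04
 1.32438048e+00 1.06068774e-01] 0.08534169904826196
(array([  0.7,  -1.3, 101.5]), array([ 0. , -0. , -0.3]))
[ 0.54704644 -0.05293423  0.04      ]
```

Request:
servo_tool(series="0 -0.001 0.035 0 0 0 0; 0.001 -0.001 0.07 0 0 0 0; 0.001 -0.001 0.105 0 0 0 0; 0.001 -0.001 0.13 0 0 0 0; 0.001 -0.001 0.1515 0 0 0 0")

```text
clock: 1.8
position: [0.4663, 0.1955, 0.0782]
ee_rot: [-0.0, 0.651, 0.759, -0.001]
contact_force: [0.7, -0.8, -0.5]
width: 0.0853
gripper_force: 0.0
```

Request:
servo_tool(series="0 0 0 0 0 0 0.3; 0 0 0 0 0 0 0.5; 0 0 0 0 0 0 0.5; 0 0 0 0 0 0 0.5; 0 0 0 0 0 0 0.5", squeeze=50)

```text
clock: 2.3
position: [0.4675, 0.1961, 0.0806]
ee_rot: [0.0, 0.651, 0.759, 0.001]
contact_force: [0.7, -0.1, -1.1]
width: 0.0581
gripper_force: 54.6
```

Run:
```python
from h import *
s=manip.get_state();print(s["clock"],s["position"],s["width"],s["gripper_force"],s["contact_force"],s["moment"])
save("side","s2.png",(210,180,370,310),4)
```

```text
2.3 [0.46750737 0.19607246 0.0806465 ] 0.058144064571660034 54.56259224563837 [ 0.68919472 -0.06930333 -1.07718266] [-0.00555313 -0.02634307 -0.00678769]
```

View pics/s2.png

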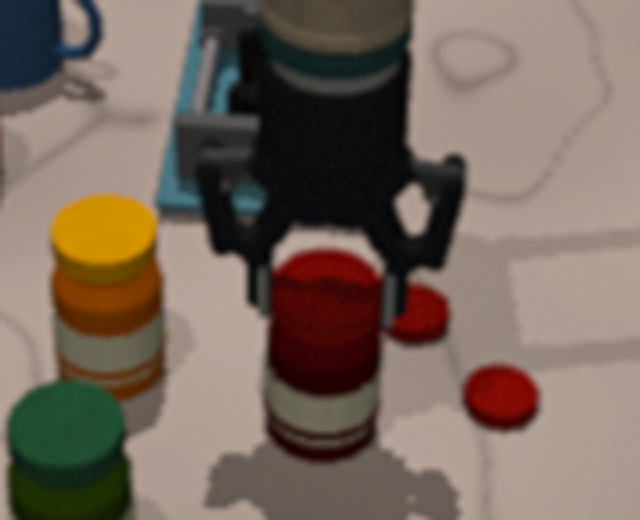

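The lid is held across its full diameter between both pads (crop centre (325,280)), clear of the neighbouring jars. Now I'll lift the jar and carry it to the clamp.

Request:
servo_tool(series="0 0 -0.008 0 0 0 0.5; 0 0 -0.025 0 0 0 0.5; 0 0 -0.045 0 0 0 0.5; 0 0 -0.065 0 0 0 0.5; 0 0 -0.085 0 0 0 0.5")

```text
clock: 2.85
position: [0.4662, 0.1957, 0.1657]
ee_rot: [-0.0, 0.651, 0.759, -0.0]
contact_force: [-0.5, -0.7, -5.3]
width: 0.0584
gripper_force: 55.0
```

Request:
servo_tool(series="-0.01 0.002 0 0 0 0 0.5; -0.03 0.005 0 0 0 0 0.5; -0.06 0.01 0 0 0 0 0.5; -0.09 0.015 0 0 0 0 0.5; -0.12 0.02 0 0 0 0 0.5")

```text
clock: 3.35
position: [0.5042, 0.0785, 0.1636]
ee_rot: [-0.001, 0.651, 0.759, -0.001]
contact_force: [-0.5, 0.2, -4.5]
width: 0.0582
gripper_force: 55.1
```

Request:
servo_tool(series="-0.03 0.005 0 0 0 0 0.5; -0.06 0.01 0 0 0 0 0.5; -0.09 0.015 0 0 0 0 0.5; -0.115 0.02 0 0 0 0 0.5; -0.133 0.022 0 0 0 0 0.5")

```text
clock: 3.85
position: [0.5466, -0.0502, 0.1636]
ee_rot: [-0.001, 0.652, 0.758, -0.001]
contact_force: [-1.0, -0.4, -4.2]
width: 0.0583
gripper_force: 55.0
```

Request:
servo_tool(series="0 0 0 0 0 0 0.5; 0 0 0 0 0 0 0.5; 0 0 0 0 0 0 0.5")

```text
clock: 4.15
position: [0.546, -0.047, 0.1643]
ee_rot: [-0.001, 0.651, 0.759, -0.0]
contact_force: [0.4, 0.5, -4.1]
width: 0.058
gripper_force: 55.0
```

Run:
```python
from h import *
s=manip.get_state();print(s["clock"],s["position"],s["width"],s["gripper_force"],s["contact_force"],s["moment"])
print(need([.5475,-.048,.097]))
save("top","t2.png",(230,140,390,250),4);save("side","s3.png",(210,130,370,270),4)
```

```text
4.15 [ 0.54599452 -0.04700812  0.16434073] 0.05803313375659401 55.03283053636551 [ 0.4163521   0.53078727 -4.14787248] [0.00383162 0.02768721 0.03965061]
(array([-1.3,  1.4, 67.3]), array([-0.1, -0.1,  0.1]))
```

View pics/s3.png

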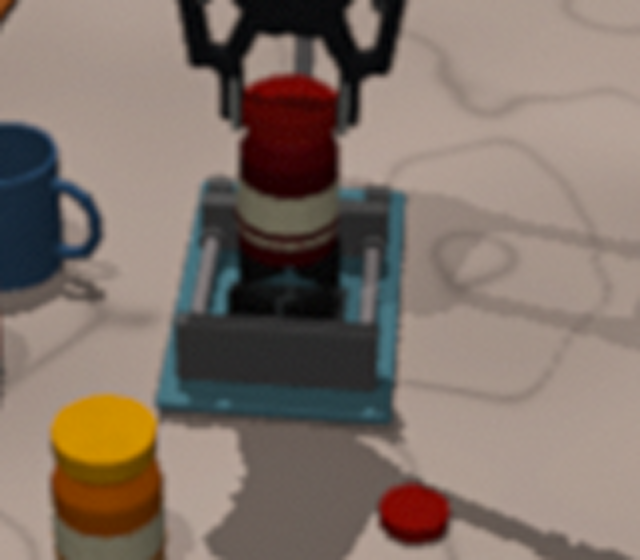

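The jar hangs upright over the seat (bottom at crop (290,258), V jaws centred at 290). Lowering it.

Request:
servo_tool(series="-0.001 0.001 0.01 0 0 0 0.5; -0.001 0.001 0.018 0 0 0 0.5; -0.001 0.001 0.026 0 0 0 0.5; -0.001 0.001 0.034 0 0 0 0.5; -0.001 0.001 0.042 0 0 0 0.5")

```text
clock: 4.75
position: [0.5478, -0.0486, 0.1218]
ee_rot: [-0.0, 0.651, 0.759, -0.0]
contact_force: [-1.1, 1.1, -4.0]
width: 0.0579
gripper_force: 55.0
```

Request:
servo_tool(series="0 0 0.008 0 0 0 0.5; 0 0 0.015 0 0 0 0.5; 0 0 0.02 0 0 0 0.5; 0 0 0.023 0 0 0 0.5; 0 0 0.0245 0 0 0 0.5")

```text
clock: 5.25
position: [0.548, -0.0487, 0.098]
ee_rot: [-0.0, 0.651, 0.759, -0.0]
contact_force: [-0.0, -0.2, -4.7]
width: 0.0584
gripper_force: 55.0
```

Request:
servo_tool(series="0 0 0.001 0 0 0 0.5; 0 0 0.002 0 0 0 0.5; 0 0 0.002 0 0 0 0.5; 0 0 0.002 0 0 0 0.5")

```text
clock: 5.65
position: [0.5481, -0.0487, 0.0965]
ee_rot: [0.0, 0.651, 0.759, 0.0]
contact_force: [-0.5, -0.6, -4.5]
width: 0.0584
gripper_force: 55.0
```

Request:
servo_tool(series="0 0 0.0005 0 0 0 0.5; 0 0 0.001 0 0 0 0.5; 0 0 0.001 0 0 0 0.5; 0 0 0.001 0 0 0 0.5")

```text
clock: 6.05
position: [0.5483, -0.0487, 0.0957]
ee_rot: [0.0, 0.651, 0.759, 0.0]
contact_force: [0.1, 0.5, -0.8]
width: 0.0578
gripper_force: 55.3
```

Request:
servo_tool(series="0 0 0.0005 0 0 0 0.5; 0 0 0.001 0 0 0 0.5; 0 0 0.001 0 0 0 0.5")

```text
clock: 6.35
position: [0.5486, -0.0488, 0.0954]
ee_rot: [0.001, 0.651, 0.759, 0.0]
contact_force: [0.0, 0.5, 5.1]
width: 0.0582
gripper_force: 55.9
```

Run:
```python
from h import *
s=manip.get_state();print(s["position"],s["contact_force"],s["moment"])
save("side","s4.png",(210,130,370,270),4)
```

```text
[ 0.54862757 -0.04879197  0.0953817 ] [0.01390481 0.45935083 5.09296656] [0.04592505 0.31940898 0.06018268]
```

View pics/s4.png

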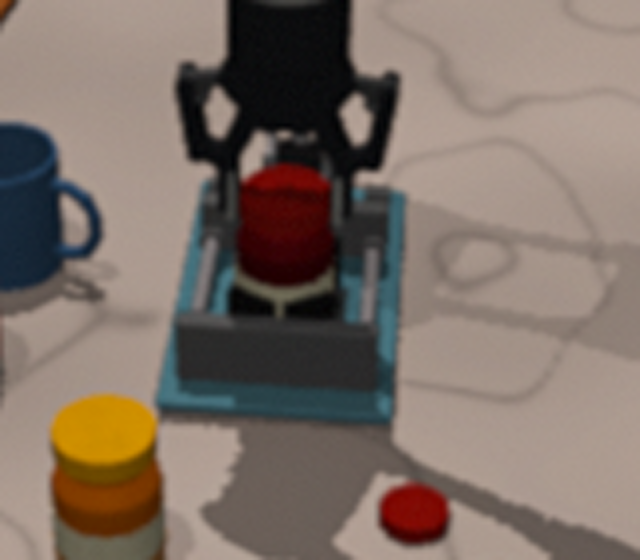

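Seated: the TCP is at 0.0957, as expected, and the load is off. Releasing and rising.

Request:
servo_tool(series="0 0 -0.001 0 0 0 0.2; 0 0 -0.001 0 0 0 0; 0 0 -0.001 0 0 0 0; 0 0 -0.001 0 0 0 0; 0 0 -0.001 0 0 0 0")

```text
clock: 6.9
position: [0.548, -0.0487, 0.0952]
ee_rot: [-0.0, 0.651, 0.759, 0.0]
contact_force: [1.0, -1.0, 0.0]
width: 0.0855
gripper_force: 0.0
```

Request:
servo_tool(series="0 0 -0.015 0 0 0 0; 0 0 -0.045 0 0 0 0; 0 0 -0.08 0 0 0 0; 0 0 -0.12 0 0 0 0; 0 0 -0.15 0 0 0 0")

```text
clock: 7.4
position: [0.5485, -0.0488, 0.2477]
ee_rot: [0.001, 0.651, 0.759, 0.001]
contact_force: [1.6, 0.1, 0.3]
width: 0.0855
gripper_force: 0.0
```

Request:
servo_tool(series="0 0 0 0 -8 0 1; 0 0 0 0 -16 0 1; 0 0 0 0 -24 0 1; 0 0 0 0 -32 0 1; 0 0 0 0 -35 0 1")

```text
clock: 7.9
position: [0.5473, -0.0466, 0.2442]
ee_rot: [0.229, 0.619, 0.725, -0.197]
contact_force: [0.1, 0.2, -0.8]
width: 0.0124
gripper_force: 0.0
```

```bash
cat >> h.py <<'E'
yc=np.array([np.cos(YAW),np.sin(YAW),0])
def lev(th,tilt,back):
    t=np.radians(th);k=np.radians(tilt)
    y=-.116-.105*np.cos(t)+back*np.sin(k); z=.063+.105*np.sin(t)+back*np.cos(k)
    return [S[0]+y*yc[0],S[1]+y*yc[1],z]
E
python3 - <<'E'
from h import *
s=manip.get_state();print(s["clock"],s["position"],s["width"],s["qpos"])
print("handle",lev(70,0,0),"pre",lev(70,35,.03),need(lev(70,35,.03),tilt=35))
im=eyes.get_image("top");print(proj("top",lev(70,0,0)),proj("side",lev(70,0,0)))
m=cv2.inRange(cv2.cvtColor(eyes.get_image("side"),cv2.COLOR_RGB2HSV),(5,180,120),(14,255,255));m[:110]=0;m[170:]=0
n,l,st,ce=cv2.connectedComponentsWithStats(m);print(st[1:],ce[1:])
E
```

```text
7.9 [ 0.54730537 -0.04660881  0.24420637] 0.012363108245230733 [ 0.17346435  0.25935731  1.66689791 -0.64146262  1.29347665  0.22332685]
handle [np.float64(0.5704783511278312), np.float64(-0.20036419705830688), np.float64(0.16166772518252037)] pre [np.float64(0.5678755618607231), np.float64(-0.18335489302979133), np.float64(0.18624228651119012)] (array([-79.7,  -0.8, 127. ]), array([0.1, 0.1, 0.2]))
(np.float64(381.9110055486914), np.float64(191.57844772916857)) (np.float64(285.8927347468556), np.float64(133.47313284281182))
[[188 110  38  42 319]
 [289 131   5   5  22]
 [160 135  13  14 103]] [[206.38871473 131.20376176]
 [290.95454545 133.09090909]
 [167.42718447 142.97087379]]
```

Request:
servo_tool(series="-0.02 0 0.03 0 0 0 1; -0.04 0 0.06 0 0 0 1; -0.06 -0.001 0.095 0 0 0 1; -0.08 -0.001 0.127 0 0 0 1; -0.08 -0.001 0.127 0 0 0 1")

```text
clock: 8.5
position: [0.5666, -0.1899, 0.1857]
ee_rot: [0.226, 0.623, 0.722, -0.197]
contact_force: [-0.8, 0.8, -0.2]
width: 0.0005
gripper_force: 0.0
```

Request:
servo_tool(series="0 0 0 0 0 0 1; 0 0 0 0 0 0 1")

```text
clock: 8.7
position: [0.5683, -0.1856, 0.1879]
ee_rot: [0.228, 0.622, 0.723, -0.195]
contact_force: [-0.8, -0.6, 1.5]
width: 0.0002
gripper_force: 0.0
```

Run:
```python
from h import *
s=manip.get_state();print(s["clock"],s["position"],s["contact_force"],s["width"]);print(need(lev(70,35,.03),tilt=35))
# rows (dx, dz, ay) per call, in plane
def pose(th,tl,b):
    p=np.array(lev(th,tl,b));return np.array([(p-S)@yc,p[2]]),np.radians(tl)
N=25
P=[(70,35,.03)]+[(70,35,.02),(70,35,.013),(70,35,.008)]+[(70-71*i/N,35-32*i/N,.008) for i in range(1,N+1)]
for c in range(0,len(P)-1,5):
    p0,k=pose(*P[c]);x=np.array([np.cos(k),-np.sin(k)]);z=np.array([-np.sin(k),-np.cos(k)])
    print("; ".join("%.4f 0 %.4f 0 %.1f 0 1"%((pose(*q)[0]-p0)@x,(pose(*q)[0]-p0)@z,P[c][1]-q[1]) for q in P[c+1:c+6]))
```

```text
8.7 [ 0.56834684 -0.18563279  0.18787016] [-0.79132951 -0.55005789  1.47451774] 0.00022466239209550834
(array([ 2.8, -0.1,  0. ]), array([ 0.1, -0. , -0.1]))
0.0000 0 0.0100 0 0.0 0 1; 0.0000 0 0.0170 0 0.0 0 1; -0.0000 0 0.0220 0 0.0 0 1; -0.0031 0 0.0263 0 1.3 0 1; -0.0059 0 0.0308 0 2.6 0 1
-0.0028 0 0.0045 0 1.3 0 1; -0.0054 0 0.0091 0 2.6 0 1; -0.0078 0 0.0138 0 3.8 0 1; -0.0099 0 0.0187 0 5.1 0 1; -0.0118 0 0.0236 0 6.4 0 1
-0.0022 0 0.0048 0 1.3 0 1; -0.0041 0 0.0097 0 2.6 0 1; -0.0058 0 0.0147 0 3.8 0 1; -0.0073 0 0.0198 0 5.1 0 1; -0.0085 0 0.0249 0 6.4 0 1
-0.0015 0 0.0050 0 1.3 0 1; -0.0028 0 0.0101 0 2.6 0 1; -0.0038 0 0.0153 0 3.8 0 1; -0.0045 0 0.0205 0 5.1 0 1; -0.0050 0 0.0257 0 6.4 0 1
-0.0008 0 0.0052 0 1.3 0 1; -0.0014 0 0.0104 0 2.6 0 1; -0.0017 0 0.0156 0 3.8 0 1; -0.0017 0 0.0208 0 5.1 0 1; -0.0015 0 0.0260 0 6.4 0 1
-0.0001 0 0.0052 0 1.3 0 1; 0.0000 0 0.0104 0 2.6 0 1; 0.0004 0 0.0156 0 3.8 0 1
```

Request:
servo_tool(series="0.003 0 0.010 0 0 0 1; 0.003 0 0.017 0 0 0 1; 0.003 0 0.022 0 0 0 1; 0 0 0.0265 0 1.3 0 1; -0.003 0 0.031 0 2.6 0 1")

```text
clock: 9.2
position: [0.5711, -0.2053, 0.1637]
ee_rot: [0.212, 0.625, 0.729, -0.182]
contact_force: [-1.4, 1.6, 2.2]
width: -0.0002
gripper_force: 2.0
```

Request:
servo_tool(series="-0.003 0 0.0045 0 1.3 0 1; -0.0055 0 0.009 0 2.6 0 1; -0.008 0 0.014 0 3.8 0 1; -0.01 0 0.0185 0 5.1 0 1; -0.012 0 0.0235 0 6.4 0 1")

```text
clock: 9.7
position: [0.5746, -0.2285, 0.1508]
ee_rot: [0.171, 0.634, 0.74, -0.147]
contact_force: [-0.7, 1.8, 3.4]
width: -0.0002
gripper_force: 2.1
```

It is pushing with about 4 N along the arc, as expected. Continuing.

Request:
servo_tool(series="-0.002 0 0.005 0 1.3 0 1; -0.004 0 0.0095 0 2.6 0 1; -0.006 0 0.0145 0 3.8 0 1; -0.0075 0 0.02 0 5.1 0 1; -0.0085 0 0.025 0 6.4 0 1")

```text
clock: 10.2
position: [0.5776, -0.2476, 0.1323]
ee_rot: [0.13, 0.641, 0.748, -0.111]
contact_force: [-1.6, -0.8, 4.8]
width: -0.0001
gripper_force: 2.1
```

Request:
servo_tool(series="-0.0015 0 0.005 0 1.3 0 1; -0.003 0 0.01 0 2.6 0 1; -0.004 0 0.0155 0 3.8 0 1; -0.0045 0 0.0205 0 5.1 0 1; -0.005 0 0.0255 0 6.4 0 1")

```text
clock: 10.7
position: [0.58, -0.2601, 0.1091]
ee_rot: [0.088, 0.647, 0.754, -0.074]
contact_force: [0.1, -1.1, 4.0]
width: -0.0001
gripper_force: 1.9
```

Request:
servo_tool(series="-0.001 0 0.005 0 1.3 0 1; -0.0015 0 0.0105 0 2.6 0 1; -0.0015 0 0.0155 0 3.8 0 1; -0.0015 0 0.021 0 5.1 0 1; -0.0015 0 0.026 0 6.4 0 1")

```text
clock: 11.2
position: [0.581, -0.2672, 0.0838]
ee_rot: [0.045, 0.65, 0.758, -0.038]
contact_force: [0.7, -2.8, 4.8]
width: -0.0005
gripper_force: 2.4
```

Request:
servo_tool(series="0 0 0.005 0 1.3 0 1; 0 0 0.0105 0 2.6 0 1; 0 0 0.0145 0 3.8 0 1; 0 0 0.0145 0 3.8 0 1")

```text
clock: 11.6
position: [0.5814, -0.2688, 0.0743]
ee_rot: [0.021, 0.652, 0.758, -0.016]
contact_force: [-5.9, 3.6, 29.9]
width: 0.0001
gripper_force: 14.6
```

Run:
```python
from h import *
s=manip.get_state();print(s["position"],s["contact_force"],(s["position"]-S)@yc)
```

```text
[ 0.58140644 -0.26878714  0.07433813] [-5.86062996  3.62388775 29.89026137] -0.22120076952017878
```

The lever is at its stop (30 N, handle at about 0.064). Retracting, opening, and moving aside to look.

Request:
servo_tool(series="0 0 -0.015 0 0.5 0 1; 0 0 -0.045 0 1 0 1; 0 0 -0.085 0 2 0 0.5; 0 0 -0.125 0 3 0 0; 0 0 -0.165 0 3 0 0")

```text
clock: 12.1
position: [0.5783, -0.2586, 0.2337]
ee_rot: [-0.003, 0.651, 0.759, 0.001]
contact_force: [1.1, -0.8, -0.6]
width: 0.0434
gripper_force: 0.0
```

Request:
servo_tool(series="0 0 0 0 0 0 0; 0 0 0 0 0 0 0")

```text
clock: 12.3
position: [0.579, -0.259, 0.2339]
ee_rot: [-0.001, 0.651, 0.759, 0.001]
contact_force: [-0.3, -0.2, -0.6]
width: 0.0724
gripper_force: 0.0
```

Run:
```python
from h import *
home=S+.005*yc
s=manip.get_state();print(s["clock"],s["position"],s["width"],s["qpos"]);print(need(home+[0,0,.15]), home, proj("top",home+[0,0,.1055]),proj("side",home+[0,0,.1055]))
for n in("top","side"):
    im=cv2.cvtColor(eyes.get_image(n),cv2.COLOR_RGB2HSV)
    m=(((im[:,:,0]<9)|(im[:,:,0]>172))&(im[:,:,1]>140)&(im[:,:,2]>40)).astype('u1')
    k,l,st,ce=cv2.connectedComponentsWithStats(m);print(n,[(list(a),list(np.round(b,1)))for a,b in zip(st,ce) if 200<a[4]<2000])
    if n=="top":save("top","t3.png",(200,130,400,280),4)
```

```text
12.3 [ 0.57904087 -0.25900162  0.23391624] 0.07243593358919932 [-0.53139536  0.36537504  1.36493172  0.00204395  1.41324748 -0.6843837 ]
(array([216. ,   0.6,  69.5]), array([-0. , -0.2,  0. ])) [ 0.5467437  -0.04525753  0.015     ] (np.float64(306.102989171272), np.float64(203.74456800425054)) (np.float64(280.9616314873997), np.float64(178.09288434431465))
top [([np.int32(161), np.int32(19), np.int32(9), np.int32(43), np.int32(209)], [np.float64(165.1), np.float64(42.1)]), ([np.int32(139), np.int32(135), np.int32(17), np.int32(16), np.int32(212)], [np.float64(147.2), np.float64(142.5)]), ([np.int32(293), np.int32(191), np.int32(28), np.int32(28), np.int32(589)], [np.float64(306.1), np.float64(204.2)]), ([np.int32(211), np.int32(271), np.int32(16), np.int32(17), np.int32(204)], [np.float64(218.7), np.float64(279.0)])]
side [([np.int32(269), np.int32(172), np.int32(24), np.int32(25), np.int32(496)], [np.float64(280.7), np.float64(183.9)]), ([np.int32(181), np.int32(204), np.int32(29), np.int32(23), np.int32(430)], [np.float64(195.5), np.float64(216.6)]), ([np.int32(152), np.int32(238), np.int32(18), np.int32(16), np.int32(231)], [np.float64(160.9), np.float64(245.2)]), ([np.int32(305), np.int32(251), np.int32(17), np.int32(15), np.int32(201)], [np.float64(313.1), np.float64(258.0)]), ([np.int32(326), np.int32(272), np.int32(18), np.int32(15), np.int32(226)], [np.float64(334.7), np.float64(278.9)]), ([np.int32(161), np.int32(275), np.int32(19), np.int32(20), np.int32(304)], [np.float64(170.2), np.float64(284.8)])]
```

View pics/t3.png

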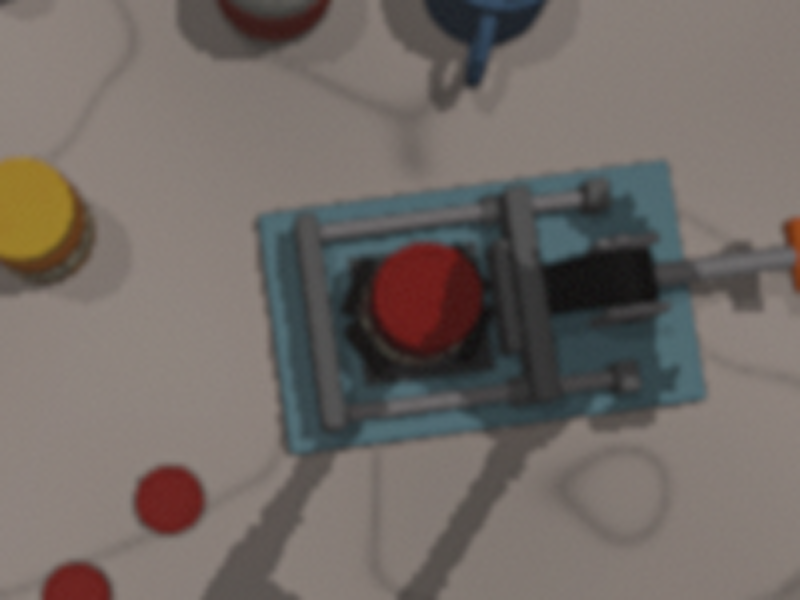

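Top crop: the lid is centred at (427,298), i.e. (306.7,204.5) in full pixels, matching the predicted home position. The lever is level (handle at (797,255)) and the jaws are closed. Moving back over the lid.

Request:
servo_tool(series="0.03 0 0 0 0 0 0; 0.075 0 0 0 0 0 0; 0.12 0 0 0 0 0 0; 0.165 0 0 0 0 0 0; 0.21 0.001 0 0 0 0 0")

```text
clock: 12.95
position: [0.5469, -0.0503, 0.2324]
ee_rot: [-0.002, 0.651, 0.759, -0.001]
contact_force: [0.9, 0.1, 0.4]
width: 0.0854
gripper_force: 0.0
```

Request:
servo_tool(series="0.006 0 0.02 0 0 0 0; 0.006 0 0.045 0 0 0 0; 0.006 0 0.07 0 0 0 0; 0.006 0 0.07 0 0 0 0; 0.006 0 0.07 0 0 0 0")

```text
clock: 13.45
position: [0.5469, -0.0461, 0.1633]
ee_rot: [-0.002, 0.651, 0.759, -0.001]
contact_force: [0.2, -0.2, 0.5]
width: 0.0853
gripper_force: 0.0
```

Run:
```python
from h import *
s=manip.get_state();print(s["clock"],s["position"],s["width"],s["qpos"],s["contact_force"],s["moment"]);print(need([.5466,-.0453,.095]))
```

```text
13.45 [ 0.54691949 -0.04613805  0.16333225] 0.08530439147427048 [-2.11193269e-01  2.85677365e-01  1.66746037e+00  4.01796980e-04
  1.19167483e+00 -3.63601143e-01] [ 0.18615513 -0.15365087  0.49864359] [0.0210263  0.02503552 0.01386732]
(array([ 0.8,  0. , 68.3]), array([-0.2, -0.1,  0. ]))
```

Request:
servo_tool(series="0.001 0 0.02 0 0 0 0; 0.001 0 0.04 0 0 0 0; 0.001 0 0.058 0 0 0 0; 0.001 0 0.068 0 0 0 0; 0.001 0 0.068 0 0 0 0")

```text
clock: 13.95
position: [0.5472, -0.0454, 0.0959]
ee_rot: [-0.001, 0.651, 0.759, -0.0]
contact_force: [-0.5, -0.4, 0.1]
width: 0.0854
gripper_force: 0.0
```

Request:
servo_tool(series="0 0 0 0 0 0 0.3; 0 0 0 0 0 0 0.5; 0 0 0 0 0 0 0.5; 0 0 0 0 0 0 0.5; 0 0 0 0 0 0 0.5", squeeze=80)

```text
clock: 14.45
position: [0.5486, -0.0456, 0.0983]
ee_rot: [0.001, 0.651, 0.759, 0.001]
contact_force: [-1.7, -1.1, 5.9]
width: 0.0572
gripper_force: 84.3
```

Run:
```python
from h import *
s=manip.get_state();print(s["clock"],s["position"],s["width"],s["gripper_force"],s["contact_force"],s["moment"])
```

```text
14.45 [ 0.54856636 -0.04562481  0.09831642] 0.05721380526647525 84.31838853954105 [-1.68507263 -1.08734621  5.85941227] [ 0.03932132  0.1899634  -0.0645544 ]
```

Request:
servo_tool(series="0 0.0005 -0.001 0 0 0 0.5; 0 0.001 -0.002 0 0 0 0.5; 0 0.001 -0.002 0 0 0 0.5")

```text
clock: 14.75
position: [0.5485, -0.0456, 0.0984]
ee_rot: [0.0, 0.651, 0.759, -0.0]
contact_force: [0.3, -1.6, -0.4]
width: 0.0572
gripper_force: 86.3
```

Request:
servo_tool(series="0 0 0 0 0 -2 0.5; 0 0 0 0 0 -4 0.5; 0 0 0 0 0 -6 0.5; 0 0 0 0 0 -8 0.5; 0 0 0 0 0 -10 0.5")

```text
clock: 15.25
position: [0.5484, -0.0451, 0.0987]
ee_rot: [-0.0, 0.583, 0.813, 0.0]
contact_force: [-0.9, -1.1, 2.0]
width: 0.0571
gripper_force: 86.6
```

```bash
cat >> h.py <<'E'
def st():
    s=manip.get_state();x=rot(s["ee_rot"]).as_matrix()[:,0]
    print(s["clock"],np.round(s["position"],4),"yaw",np.degrees(np.arctan2(x[1],x[0])).round(1),s["width"].round(4),s["gripper_force"].round(1),np.round(s["contact_force"],1),np.round(s["moment"],3))
E
python3 -c "from h import *;st()"
```

```text
Traceback (most recent call last):
  File "h.py", line 30, in st
    print(s["clock"],np.round(s["position"],4),"yaw",np.degrees(np.arctan2(x[1],x[0])).round(1),s["width"].round(4),s["gripper_force"].round(1),np.round(s["contact_force"],1),np.round(s["moment"],3))
                                                                                                ^^^^^^^^^^^^^^^^
AttributeError: 'float' object has no attribute 'round'
```

```bash
sed -i 's/s\["width"\].round(4),s\["gripper_force"\].round(1)/round(s["width"],4),round(s["gripper_force"],1)/' h.py
python3 -c "
from h import *;st()
save('top','t4.png',(200,130,400,280),4)"
```

```text
15.25 [ 0.5484 -0.0451  0.0987] yaw 108.7 0.0571 86.6 [-0.9 -1.1  2. ] [-0.019  0.049 -0.325]
```

The torque is 0.33 N m and the tool rose 0.3 mm per 10°, which matches the thread. Continuing.

Request:
servo_tool(series="0 0 0 0 0 -2 0.5; 0 0 -0.0003 0 0 -4 0.5; 0 0 -0.0003 0 0 -6 0.5; 0 0 -0.0003 0 0 -8 0.5; 0 0 -0.0003 0 0 -10 0.5")

```text
clock: 15.8
position: [0.5483, -0.0448, 0.099]
ee_rot: [-0.0, 0.51, 0.86, 0.0]
contact_force: [-1.5, 0.8, 3.2]
width: 0.0571
gripper_force: 86.6
```

Request:
servo_tool(series="0 0 0 0 0 -2 0.5; 0 0 -0.0003 0 0 -4 0.5; 0 0 -0.0003 0 0 -6 0.5; 0 0 -0.0003 0 0 -8 0.5; 0 0 -0.0003 0 0 -10 0.5")

```text
clock: 16.3
position: [0.5481, -0.0449, 0.0993]
ee_rot: [-0.0, 0.433, 0.902, 0.0]
contact_force: [-1.2, -0.8, 3.4]
width: 0.0576
gripper_force: 86.7
```

```bash
python3 -c "from h import *;st()"
```

```text
16.3 [ 0.5481 -0.0449  0.0993] yaw 128.7 0.0576 86.7 [-1.2 -0.8  3.4] [ 0.127  0.181 -0.31 ]
```

Request:
servo_tool(series="0 0 0 0 0 -2 0.5; 0 0 -0.0003 0 0 -4 0.5; 0 0 -0.0003 0 0 -6 0.5; 0 0 -0.0003 0 0 -8 0.5; 0 0 -0.0003 0 0 -10 0.5")

```text
clock: 16.8
position: [0.548, -0.045, 0.0997]
ee_rot: [-0.001, 0.352, 0.936, 0.0]
contact_force: [-2.7, -0.0, 4.1]
width: 0.0573
gripper_force: 86.8
```

```bash
python3 -c "from h import *;st()"
```

```text
16.8 [ 0.548  -0.045   0.0997] yaw 138.7 0.0573 86.8 [-2.7 -0.   4.1] [ 0.055  0.276 -0.259]
```

Request:
servo_tool(series="0 0 0 0 0 -2 0.5; 0 0 -0.0003 0 0 -4 0.5; 0 0 -0.0003 0 0 -6 0.5; 0 0 -0.0003 0 0 -8 0.5; 0 0 -0.0003 0 0 -10 0.5")

```text
clock: 17.3
position: [0.5483, -0.0451, 0.1006]
ee_rot: [-0.0, 0.269, 0.963, 0.0]
contact_force: [-2.7, -0.5, 6.3]
width: 0.0572
gripper_force: 87.1
```

```bash
python3 -c "from h import *;st()"
```

```text
17.3 [ 0.5483 -0.0451  0.1006] yaw 148.8 0.0572 87.1 [-2.7 -0.5  6.3] [ 0.03   0.366 -0.096]
```

Request:
servo_tool(series="0 0 -0.0005 0 0 -2 0.5; 0 0 -0.001 0 0 -4 0.5; 0 0 -0.001 0 0 -6 0.5; 0 0 -0.001 0 0 -8 0.5; 0 0 -0.001 0 0 -8 0.5")

```text
clock: 17.8
position: [0.5481, -0.0453, 0.1007]
ee_rot: [-0.0, 0.202, 0.979, -0.0]
contact_force: [-2.0, -0.8, 1.5]
width: 0.0572
gripper_force: 86.6
```

```bash
python3 -c "from h import *;st()"
```

```text
17.8 [ 0.5481 -0.0453  0.1007] yaw 156.7 0.0572 86.6 [-2.  -0.8  1.5] [-0.155  0.251  0.042]
```

The torque is gone at 58°. Lifting straight up, gently at first.

Request:
servo_tool(series="0 0 -0.001 0 0 0 0.5; 0 0 -0.002 0 0 0 0.5; 0 0 -0.003 0 0 0 0.5; 0 0 -0.004 0 0 0 0.5; 0 0 -0.005 0 0 0 0.5")

```text
clock: 18.3
position: [0.5486, -0.0451, 0.1057]
ee_rot: [0.0, 0.202, 0.979, 0.0]
contact_force: [-0.3, -0.5, -1.2]
width: 0.0571
gripper_force: 86.3
```

```bash
python3 -c "from h import *;st()"
```

```text
18.3 [ 0.5486 -0.0451  0.1057] yaw 156.7 0.0571 86.3 [-0.3 -0.5 -1.2] [-0.091  0.091  0.011]
```

Free: the force is only the lid's weight. Raising another 18 mm.

Request:
servo_tool(series="0 0 -0.003 0 0 0 0.5; 0 0 -0.007 0 0 0 0.5; 0 0 -0.011 0 0 0 0.5; 0 0 -0.015 0 0 0 0.5; 0 0 -0.018 0 0 0 0.5")

```text
clock: 18.8
position: [0.5488, -0.0452, 0.1242]
ee_rot: [0.0, 0.202, 0.979, 0.0]
contact_force: [0.6, 0.6, -1.7]
width: 0.0574
gripper_force: 86.3
```

Request:
servo_tool(series="0 0 0 0 0 0 0.5; 0 0 0 0 0 0 0.5; 0 0 0 0 0 0 0.5; 0 0 0 0 0 0 0.5; 0 0 0 0 0 0 0.5")

```text
clock: 19.3
position: [0.5484, -0.0452, 0.1234]
ee_rot: [-0.0, 0.202, 0.979, 0.0]
contact_force: [0.1, 0.7, -1.5]
width: 0.0576
gripper_force: 86.3
```

```bash
python3 -c "
from h import *;st()
save('side','s5.png',(200,110,360,250),4)"
```

```text
19.3 [ 0.5484 -0.0452  0.1234] yaw 156.7 0.0576 86.3 [ 0.1  0.7 -1.5] [0.03  0.024 0.019]
```

View pics/s5.png

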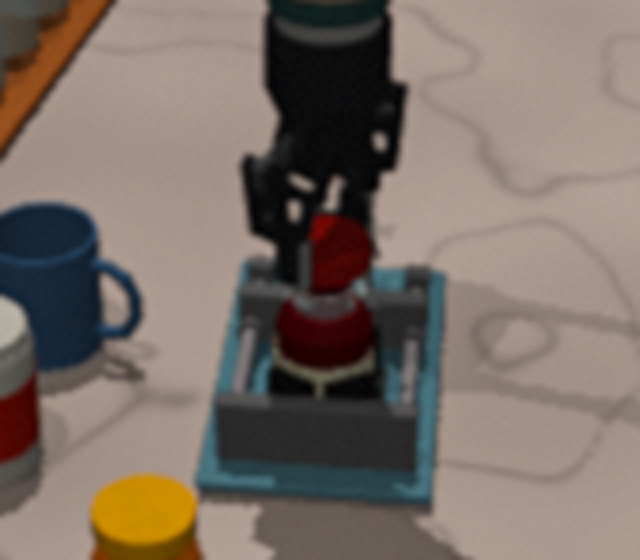

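The lid is held level at crop (335,255). The bare glass neck shows below it at (325,300), and the jar is still in the jaws. The computed clearance is about 14 mm. Handing in.

```bash
python3 -c "from h import *;print(manip.sign_off())"
```

```text
the job is handed in; nothing more can be done
None
```

The jam jar is open and the job handed in: the jar is still clamped with the lever fully down, and the gripper is holding the lid level about 14 mm above the rim, after a 58° anticlockwise twist and about 19 s of robot time.

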